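# Clip the hanging cup onto the rail by its snap hook

### The job

Pick the small steel hanging cup up by the tab above its snap hook and push the hook, gate first, onto the bar of the rail stand until the bar is inside and the sprung gate has flicked shut behind it. Be gentle: the bar is not exactly where its stand suggests, so feel for it and never force it. Leave the cup hanging upright and still from the bar, let go of, and do not disturb the salt shaker, the yoghurt pot or the mug.

Things in the scene. Friction and masses are not known exactly. Their poses are not given: they have to be found in the camera images.
- cup: Steel cup, rim 60 mm across, 36 mm high, with wire bail and rigid snap hook above; 147 mm high in all, about 0.2 kg, standing upright. Origin: centre of its underside, z up. The hook is 12 mm thick (local y) in the local x-z plane: gated mouth to +x, spine at x = -15 to -22 mm, nose hanging at x = 10 to 16 mm with its end at z = 88; crown underside a shallow inverted V, apex x = 0, z = 105.
- hook_tab (a point): Grip point on the flat upright tab on top of the hook: cup local x = y = 0, z = 135 mm. The tab is 24 mm (local x) x 12 mm (local y), its top at z = 147; pinch it along local y, fingers pointing down. With the TCP here the fingertips end 11 mm above the crown's apex.
- hook_mouth (a point): Middle of the gated mouth: cup local x = 10, y = 0, z = 79.5 mm. The bar enters with its axis at cup z = 77 to 82, the hook pushed along its +x. Once the bar's axis is at cup x = 3 or less it is inside the nose: then lower the hook about 20 mm; the bar rides up past the gate's tip into the crown and the gate flicks shut under it.
- hook_seat (a point): Where the bar's axis lies when the hook hangs on it: cup local x = y = 0, z = 99.7 mm, 5.3 mm below the crown's apex.
- gate (a joint): Sprung wire gate (loop of 4 mm wire), hinged at cup x = 7, z = 57 mm, tip at z = 92 just inside the nose. 0 rad shut, grows as it swings inward; yields with 1 to 3 N up to a solid stop at 0.60 rad, with the entering bar's axis then at about cup x = 0. Pushing on from there only raises the force; over 20 N between cup and rail is too much.
- rail: Rail stand fixed on the worktop: wooden foot 90 x 300 x 16 mm, two steel posts at local y = +130 and -130 mm, 146 mm high, and a level round steel bar, 10 mm in diameter, along local y. Origin: centre of the foot's underside; local +x points away from the robot; push the hook on along it. The bar's ends sit in slotted heads 86 mm long (local x).
- rail_bar (a point): Middle between the slotted heads at bar height: rail local x = y = 0, z = 130 mm; axes as the rail's. The bar's axis is truly at this height and parallel to local y, but clamped anywhere from 25 mm nearer to 25 mm farther than this point along local x: not measured, fixed in a run, and not shifted by working forces.
- salt: Salt shaker, 44 mm across, 90 mm high, bystander. Origin: centre of underside.
- yoghurt: Yoghurt pot, 72 mm across, 71 mm high, bystander. Origin: centre of underside.
- mug: Mug with a small leaf pattern, 92 x 127 x 95 mm, bystander. Origin: centre of underside.
Mind the look-alikes: they are no part of the job. What is shaped like the cup but brown or red is not meant.

How it is judged:
On the way, in this order (a step that is already met when the one before it is completed fails the run):
1. the cup is lifted clear of the worktop, held by the fingers (height (world z) of cup above 0.03 m and contact force between the fingers and cup above 1 N), for 0.2 s.
2. the bar pushes the gate of the hook open (value of joint gate above 0.2 rad and contact force between cup and rail above 0.5 N), for 0.05 s.
3. the bar is up in the crown and the gate has shut below it (value of joint gate below 0.08 rad and z of hook_seat in the frame of rail below 0.136 m and contact force between cup and rail above 0.5 N), for 0.2 s.
At the end, for the whole second after the job is handed in: The cup hangs from the bar between the posts with the gate shut (below 0.08 rad), the hook's seat at bar height within 6 mm and within 36 mm of the middle of the slots, upright within 0.25 rad, moving slower than 0.05 m/s, and let go of (all of step 3 and z of hook_seat in the frame of rail above 0.124 m and x of hook_seat in the frame of rail between -0.036 and 0.036 m and y of hook_seat in the frame of rail between -0.13 and 0.13 m and angle between cup's own z axis and vertical below 0.25 rad and linear speed of cup below 0.05 m/s); the robot touches nothing.
It fails at once if the hook is forced: more than 20 N between cup and rail (contact force between cup and rail above 20 N).
It fails at once if the cup is tipped by more than 0.7 rad (angle between cup's own z axis and vertical above 0.7 rad).
It fails at once if the salt shaker is moved by more than 30 mm (distance of salt from where it was at the start of the episode above 0.03 m).
It fails at once if the yoghurt pot is moved by more than 30 mm (distance of yoghurt from where it was at the start of the episode above 0.03 m).
It fails at once if the mug is moved by more than 30 mm (distance of mug from where it was at the start of the episode above 0.03 m).
It also fails if it takes over 48 s, if anything falls off the work surface, if the arm or the gripper's body presses on something with over 40 N, if the wrist force passes 120 N, or if a joint passes its speed limit or range.

### The arm

A 6-joint arm with a two-finger parallel gripper is mounted at the origin on a cart in front of the work surface, level with it; the furniture and walls round the work are solid. World frame = base frame: x ahead of the robot, y to its left, z up, the work surface at z = 0. Lengths are in m, angles in rad, forces in N, time in s.
With the tool pointing down it reaches from about 0.375 to 0.825 m from the base axis. Payload 5.5 kg.
Tool frame: the origin (TCP) lies between the finger pads, 19 mm behind the fingertips; this is the grasp point; z points along the fingers, y is the line along which they close (so a half turn about z gives the same grasp; the last joint's range is limited). The gripper opens to 85 mm and grips with 20 to 120 N. Pads are 22 mm wide; open, the fingers measure 114 mm over their backs; the gripper's body (76 mm by 85 mm) begins 54 mm behind the grasp point. The pads swing forward as they close: fully open they stand 13 mm farther back than shut.
Start: joints at [-1.287, 0.314, -0.047, 1.21, 0, 1.571], TCP at [0.168, -0.576, 0.25] pointing down, gripper open.
Joint ranges: [-2.67, 2.67], [-0.69, 1.73], [-1.03, 1.25], [-2.08, 2.16], [-1.42, 1.45], [-3.14, 3.14]. Speed limits (rad/s): [2.39, 2.39, 3.01, 3.14, 3.14, 3.14].

### API

Orientations are given as a unit quaternion [x, y, z, w].
In Python, from bench import env, grab_frame, nets gives the robot as it stands.
- The arm moves only by the tool advance, called by a JSON object that holds its "method" and its "body". Schema: {"type":"object","properties":{"plan":{"type":"object","properties":{"x":{"type":"array","items":{"type":"number"},"minItems":1,"maxItems":20},"y":{"type":"array","items":{"type":"number"},"minItems":1,"maxItems":20},"z":{"type":"array","items":{"type":"number"},"minItems":1,"maxItems":20},"rx":{"type":"array","items":{"type":"number"},"minItems":1,"maxItems":20},"ry":{"type":"array","items":{"type":"number"},"minItems":1,"maxItems":20},"rz":{"type":"array","items":{"type":"number"},"minItems":1,"maxItems":20}},"additionalProperties":false,"required":["x","y","z","rx","ry","rz"]},"jaw":{"type":"number"},"squeeze":{"type":"number"},"only":{"type":"string"},"quiet":{"type":"boolean"},"lines":{"type":"string"}},"required":["plan"],"additionalProperties":false}. plan is an object with one list for each field, all of the same length, 1 to 20, a row being the entries at one place: x, y, z (the shift in parts of the range, where 1.0 means 0.75 m), rx, ry, rz (a rotation vector in a scale on which 1.0 is 2 pi rad); each row is the pose to reach, as a shift and turn from the pose commanded when the call began, along the tool's axes at that moment; what a row does not reach only later rows make up. A row lasts 1/8 s, in which the tool goes at most 0.0625 m and 0.188 rad, less where a joint would pass 70% of its speed; a pose out of reach is approached as far as the arm can. jaw is the finger opening in m, set as the call begins (left out keeps the last). The fingers move at their own pace and stop on an object; squeeze is the grip in N (left out, the last holds). Time passes only in rows, so rows that do not move let the fingers close. The tool returns the time, the measured TCP pose, the force, the opening and the grip force at its end. only (a regular expression) keeps the lines of the reply that match it, lines (a string "A,B") keeps lines A to B, and quiet returns only ok. Shift and turn numbers lie between -1 and 1, and a call with a number outside is refused. Input that does not fit is refused with a message, and nothing moves.
- env.get_obs(): the state, without advancing time (a new reading comes with each control period).
- grab_frame(name): name is "scene" or "top" or "wrist"; returns a dict with "pixels" (420x560x3 uint8, blue, green, red), "fx", "fy", "cx", "cy" (pixels), "position" and "attitude" of the camera in the world; the wrist camera has in their place "tool_from_camera" (4x4, takes a point from camera to tool coordinates, whose origin is the TCP and whose axes are the flange's). Camera axes: x right, y up, looking along -z (the intrinsics and any distortion apply to the point x, -y, -z); pixel columns grow to the right and rows downward; lengths in m; the calibration is good to about 2 mm. A picture is of the moment at which its call begins: read the wrist's pose just before it. There is no depth.
- env.job_done(): hands the job in; it is judged then, once.
Trained networks look in the newest picture that a camera, given by its name, has taken for a name from the list of things; names that differ only in an ending like _2 or _b are one class to them, and where a whole thing is asked for, a point or a joint stands for the part that bears it (a point fixed in the world has none). Each returns a list of dicts, best first, with "score" (0 to 1); they miss things now and then, are a little off and sometimes report something else, mostly with a low value. They report only what shows in the picture. A call takes as long as a camera call. They do not tell look-alikes from the thing itself.
- nets.outline_of(camera, label): "pixels" (420x560 bool, what is visible of it) and "box" ([left, top, width, height] in pixels, round what is visible of it).
- nets.spot_point(camera, label): "point" ([row, column] in pixels: a listed point, or the origin of a listed thing).
The state is a dict: "clock": time; "joint_positions": joint angles; "joint_vel": joint speeds; "tau": joint torques, N m; "tcp_pos": TCP position; "eef_rot": TCP orientation; "contact_force": force on the tool from outside, world axes, zero at the start; "ft_torque": the same for the moment, N m; "gripper_width": finger opening in m; "grasp_force": force on a finger pad.
Only numpy, scipy, OpenCV 4.12 (cv2) and the standard library are available. Lean on these libraries where they do the work, as an engineer would, in place of code of your own. Each camera call takes 0.05 s, during which the arm holds its last target. There are 200 camera calls.

## Working session

There is one attempt and no reset: what is moved stays moved. The work goes in short steps, Python scripts to look and compute and a tool call to move; the robot and the scene stay as the last step left them, time stands still between calls to the robot, and variables do not carry over. Pictures are saved under pics/ and viewed, at most 10 in all, crops included, and the job is handed in when it is done.

```bash
mkdir -p pics; ls; cat > h.py <<'E'
import numpy as np, cv2
from bench import env, grab_frame, nets
from scipy.spatial.transform import Rotation as R
def cam(f):
    if "tool_from_camera" in f:
        o=env.get_obs(); T=np.array(f["tool_from_camera"]); Rt=R.from_quat(o["eef_rot"]).as_matrix()
        return Rt@T[:3,3]+np.array(o["tcp_pos"]), Rt@T[:3,:3]
    a=np.array(f["attitude"]); M=R.from_quat(a).as_matrix() if a.size==4 else a.reshape(3,3)
    return np.array(f["position"]),M
def ray(f,rc):
    p,M=cam(f); d=M@np.array([(rc[1]-f["cx"])/f["fx"],-(rc[0]-f["cy"])/f["fy"],-1]); return p,d/np.linalg.norm(d)
def atz(f,rc,z):
    p,d=ray(f,rc); return p+d*(z-p[2])/d[2]
def proj(f,X):
    p,M=cam(f); c=M.T@(np.array(X)-p); return [f["cy"]-f["fy"]*c[1]/-c[2], f["cx"]+f["fx"]*c[0]/-c[2]]
def tri(a,b):
    (p,d),(q,e)=a,b; s=np.linalg.lstsq(np.c_[d,-e],q-p,rcond=None)[0]
    x,y=p+s[0]*d,q+s[1]*e; return (x+y)/2,np.linalg.norm(x-y)
E
python3 - <<'E'
from h import *
for c in ("scene","top"):
    f=grab_frame(c); cv2.imwrite(f"pics/{c}0.png",f["pixels"])
    print(c,{k:v for k,v in f.items() if k!="pixels"})
    for l,z in (("cup",0),("hook_tab",.135),("rail",0),("rail_bar",.13),("salt",0),("yoghurt",0),("mug",0)):
        for d in nets.spot_point(c,l)[:4]: print(l,round(d["score"],2),np.round(d["point"],1),np.round(atz(f,d["point"],z),3))
print(env.get_obs())
E
```

```text
pics
scene {'fx': 454.1355098711193, 'fy': 454.1355098711193, 'cx': 276.6969500708183, 'cy': 207.31420160062896, 'position': array([-0.5582312 , -0.51978017,  0.67330261]), 'attitude': array([ 0.45606712, -0.27812499, -0.43862338,  0.72267475])}
cup 0.85 [272.1 382.9] [ 0.475 -0.303  0.   ]
cup 0.8 [299.6 380.2] [ 0.354 -0.33   0.   ]
cup 0.62 [272.6 339.7] [ 0.419 -0.202  0.   ]
hook_tab 0.8 [231.6 349.5] [ 0.407 -0.224  0.135]
hook_tab 0.69 [253.1 380.8] [ 0.342 -0.321  0.135]
hook_tab 0.56 [280.7 424.5] [ 0.276 -0.432  0.135]
rail 0.73 [230.9 229.4] [0.48  0.183 0.   ]
rail_bar 0.65 [195.6 227.8] [0.461 0.17  0.13 ]
salt 0.59 [283.9 423.7] [ 0.47  -0.411  0.   ]
yoghurt 0.74 [242.3 352.9] [ 0.59  -0.181  0.   ]
yoghurt 0.45 [240.  343.9] [ 0.59  -0.152  0.   ]
mug 0.18 [193.6 228.8] [0.722 0.342 0.   ]
top {'fx': 392.1797279965773, 'fy': 392.1797279965773, 'cx': 279.58258192190675, 'cy': 211.6468417000945, 'position': array([0.27358668, 0.02213269, 1.20857335]), 'attitude': array([-0.05956889,  0.0699328 ,  0.70417996, -0.70405365])}
cup 0.77 [252.6 384.6] [ 0.37 -0.32  0.  ]
cup 
[... 531 characters left out ...]
0.8, 'joint_positions': array([-1.28698787e+00,  3.13440998e-01, -4.70949187e-02,  1.21022164e+00,
       -3.22373477e-07,  1.57077556e+00]), 'joint_vel': array([ 0.00076628, -0.00053974, -0.00022724,  0.00057649, -0.00108574,
        0.00029067]), 'tau': array([ 1.25580424e-03, -5.39391410e+01,  3.40031540e+01,  1.26298441e-03,
        7.04088393e-05, -2.06337603e-06]), 'tcp_pos': array([ 0.16800558, -0.57598875,  0.25003713]), 'eef_rot': array([9.89947011e-01, 1.41438734e-01, 2.58207001e-06, 1.92146922e-05]), 'contact_force': array([-1.06138818, -1.52103288, -0.18371337]), 'ft_torque': array([-0.01720106,  0.00973282,  0.00063119]), 'grasp_force': 0.0, 'gripper_width': 0.08529563878888359}
```

```bash
python3 - <<'E'
import cv2,numpy as np
a=cv2.imread("pics/scene0.png");b=cv2.imread("pics/top0.png")
c=cv2.resize(a[200:335,300:470],None,fx=4.4,fy=4.4,interpolation=cv2.INTER_CUBIC)
cv2.imwrite("pics/sc_crop.png",c)
d=cv2.resize(b[160:290,310:440],None,fx=3,fy=3,interpolation=cv2.INTER_CUBIC)
e=cv2.resize(b[130:275,100:300],None,fx=2,fy=2,interpolation=cv2.INTER_CUBIC)[:290,:400]
o=np.zeros((390,790,3),np.uint8);o[:,:390]=d;o[:290,390:790]=e
cv2.imwrite("pics/top_crop.png",o)
E
```

```text
(no output)
```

View pics/scene0.png

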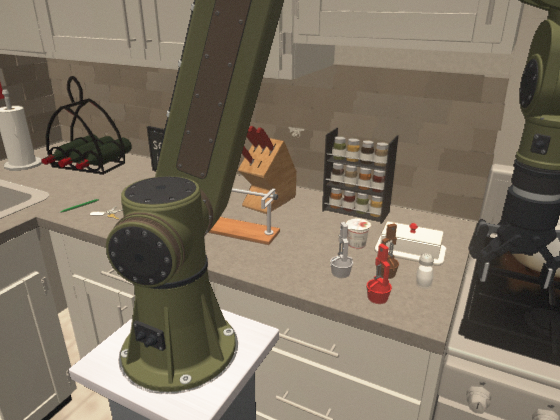

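View pics/sc_crop.png

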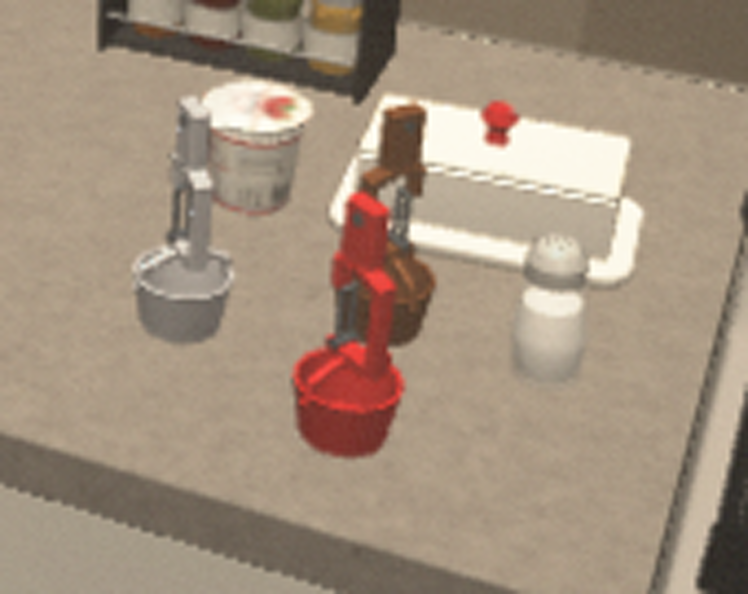

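View pics/top_crop.png

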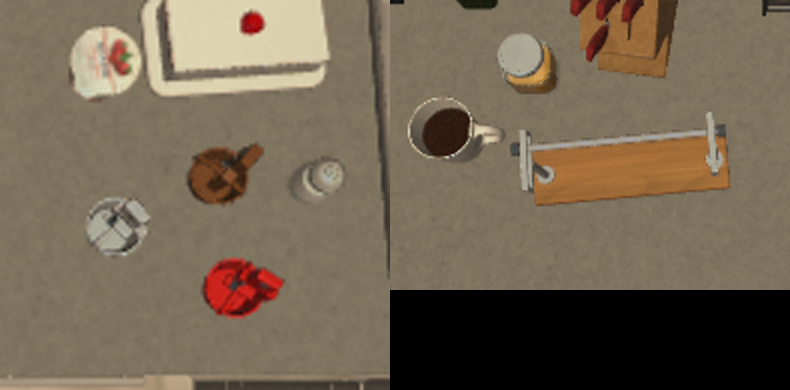

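The candidates are steel at scene (342,270) and top (349,236), red at scene (378,290) and brown at scene (391,265). The enlarged crop confirms that only the steel-grey one fits; red and brown are look-alikes. Its gate (dark wire) is on the left/far side, so the mouth faces roughly +y. The rail foot is orange, and the bar looks towards the far end of its slots.

```bash
python3 - <<'E'
from h import *
fs=grab_frame("scene"); s=nets.spot_point("scene","hook_tab"); ft=grab_frame("top"); t=nets.spot_point("top","hook_tab")
pick=lambda L,r,c:min((d["point"] for d in L),key=lambda p:np.hypot(p[0]-r,p[1]-c))
ps,pt=pick(s,231,349),pick(t,230,352); print(ps,pt,tri(ray(fs,ps),ray(ft,pt)))
for n,p,q in (("rail_bar",[195.6,227.8],[200.8,213.7]),("rail",[230.9,229.4],[214.5,221.2])): print(n,tri(ray(fs,p),ray(ft,q)))
f=grab_frame("wrist"); print(np.round(f["tool_from_camera"],3),f["fx"],f["cx"],f["cy"])
# top image: bar ends, foot corners (near edge, z=.016)
for n,rc,z in (("barL",(204.5,162.5),.13),("barR",(195.5,266),.13),("footNL",(232.5,173.5),.016),("footNR",(223,269.5),.016),
   ("hLfar",(195,167.5),.13),("hLnear",(225,167.5),.13),("hRfar",(187,260.5),.13),("hRnear",(216,262),.13)): print(n,np.round(atz(ft,rc,z),3))
Rt=R.from_quat(env.get_obs()["eef_rot"]); print("to hover (0.415,-0.207,0.32):",Rt.inv().apply(np.array([.415,-.207,.32])-env.get_obs()["tcp_pos"]))
E
```

```text
[229.7, 344.1] [230.0, 355.7] (array([ 0.42196506, -0.20537807,  0.12855045]), np.float64(0.0010195716829189154))
rail_bar (array([0.50755562, 0.19740328, 0.10634787]), np.float64(0.006818632222013919))
rail (array([ 0.48896447,  0.18816248, -0.00570596]), np.float64(0.0019774203962839684))
[[ 0.     0.95   0.312  0.079]
 [ 1.    -0.    -0.     0.001]
 [ 0.     0.312 -0.95  -0.123]
 [ 0.     0.     0.     1.   ]] 324.40533810976797 276.96515097546836 209.3101644311839
barL [0.494 0.333 0.13 ]
barR [0.52  0.044 0.13 ]
footNL [0.43  0.328 0.016]
footNR [0.459 0.035 0.016]
hLfar [0.521 0.321 0.13 ]
hLnear [0.436 0.316 0.13 ]
hRfar [0.544 0.06  0.13 ]
hRnear [0.461 0.055 0.13 ]
to hover (0.415,-0.207,0.32): [ 0.34041866 -0.28507389 -0.06998128]
```

Careful with the scale: shifts go in shares of 0.75 m and turns go in shares of 2 pi rad. That gives: 0.34 m / 0.75 = 0.4533, -0.285 m / 0.75 = -0.38.

{"method": "advance", "body": {"plan": {"x": [0.0533,0.1067,0.16,0.2133,0.2733,0.3333,0.3933,0.4533,0.4533,0.4533],"y": [-0.04,-0.0867,-0.1333,-0.18,-0.2267,-0.28,-0.3333,-0.38,-0.38,-0.38],"z": [-0.0267,-0.0533,-0.08,-0.0933,-0.0933,-0.0933,-0.0933,-0.0933,-0.0933,-0.0933],"rx": [0,0,0,0,0,0,0,0,0,0],"ry": [0,0,0,0,0,0,0,0,0,0],"rz": [0,0,0,0,0,0,0,0,0,0]}, "jaw": 0.085}}

```text
clock: 2.3
tcp_pos: [0.4145, -0.2073, 0.32]
eef_rot: [0.99, 0.142, -0.0, 0.0]
contact_force: [-0.1, -0.8, 0.8]
gripper_width: 0.0849
grasp_force: 0.0
```

```bash
python3 - <<'E'
from h import *
f=grab_frame("wrist"); im=f["pixels"]; cv2.imwrite("pics/w1.png",im)
for l,z in (("cup",0),("hook_tab",.135)):
    for d in nets.spot_point("wrist",l): print(l,round(d["score"],2),np.round(d["point"]),np.round(atz(f,d["point"],z),4))
np.savez("w1.npz",p=cam(f)[0],M=cam(f)[1])
E
```

```text
cup 0.98 [144. 362.] [ 0.4711 -0.3123  0.    ]
cup 0.88 [221. 338.] [ 0.3581 -0.3169  0.    ]
cup 0.75 [160. 271.] [ 0.4158 -0.2001  0.    ]
hook_tab 0.86 [182. 274.] [ 0.419  -0.2045  0.135 ]
hook_tab 0.83 [266. 363.] [ 0.3566 -0.3203  0.135 ]
hook_tab 0.56 [161. 394.] [ 0.4708 -0.3092  0.135 ]
hook_tab 0.56 [ 28. 302.] [ 0.5535 -0.1905  0.135 ]
```

View pics/w1.png

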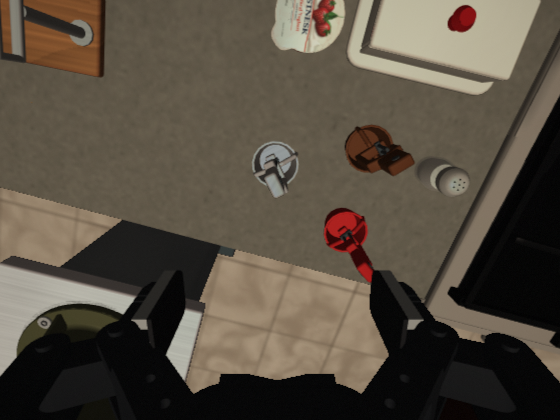

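Steel cup is at (275,165), with the red look-alike at (345,232) and the brown one at (372,148). I'll go lower for a sharper yaw reading.

Scaled: 0.08 m / 0.75 = 0.1067, 0.04 m / 0.75 = 0.0533.

{"method": "advance", "body": {"plan": {"x": [0,0,0],"y": [0,0,0],"z": [0.0533,0.1067,0.1067],"rx": [0,0,0],"ry": [0,0,0],"rz": [0,0,0]}}}

```text
clock: 2.82
tcp_pos: [0.412, -0.2072, 0.2376]
eef_rot: [0.99, 0.14, -0.002, -0.002]
contact_force: [0.2, -0.4, 0.2]
gripper_width: 0.0851
grasp_force: 0.0
```

```bash
python3 - <<'E'
from h import *
f=grab_frame("wrist"); im=f["pixels"]
for l,z in (("cup",0),("hook_tab",.135)):
    for d in nets.spot_point("wrist",l): print(l,round(d["score"],2),np.round(d["point"]),np.round(atz(f,d["point"],z),4))
r,c=[int(v) for v in proj(f,[.418,-.204,.1])]; print(r,c)
r0,c0=max(r-65,0),max(c-65,0)
cv2.imwrite("pics/w2raw.png",im)
cv2.imwrite("pics/w2.png",cv2.resize(im[r0:r0+130,c0:c0+130],None,fx=4.5,fy=4.5,interpolation=cv2.INTER_CUBIC)); print(r0,c0)
E
```

```text
cup 0.86 [150. 385.] [ 0.4757 -0.3161  0.    ]
cup 0.66 [241. 354.] [ 0.3622 -0.3217  0.    ]
cup 0.56 [169. 273.] [ 0.4205 -0.2023  0.    ]
hook_tab 0.92 [203. 274.] [ 0.423  -0.2048  0.135 ]
hook_tab 0.92 [178. 436.] [ 0.4735 -0.3121  0.135 ]
196 272
131 207
```

View pics/w2.png

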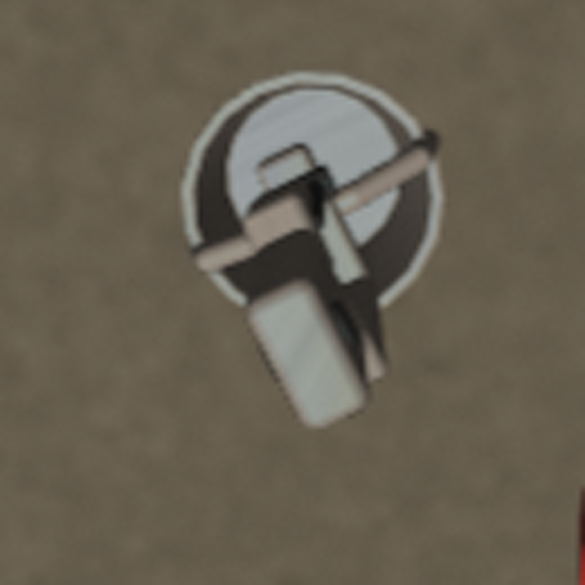

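The crop shows the steel tab as a light rectangle, about (250,315)–(310,280)–(370,395)–(315,428) in the crop. The gate loop is beyond its upper end at (285,165), so the mouth points up-left in the image, a cup yaw near +45°. I'll fit this precisely.

```bash
python3 - <<'E'
from h import *
o=env.get_obs(); f=grab_frame("wrist"); im=f["pixels"]
prev=cv2.imread("pics/w2raw.png"); print("shift",np.abs(prev.astype(int)-im).mean())
g=cv2.GaussianBlur(im,(3,3),0).astype(int)
seed=np.array([131+352/4.5,207+310/4.5]).astype(int)
ref=g[seed[0],seed[1]]; print(seed,ref)
from scipy.ndimage import label
for th in (18,25,32):
    m=(np.abs(g-ref).max(2)<th); L,_=label(m); m=L==L[seed[0],seed[1]]
    rect=cv2.minAreaRect(np.argwhere(m)[:,::-1].astype(np.float32)); bx=cv2.boxPoints(rect)
    W=np.array([atz(f,(p[1],p[0]),.147) for p in bx])
    e=[W[1]-W[0],W[2]-W[1]]; n=[np.linalg.norm(v) for v in e]; v=e[int(np.argmax(n))]
    print(th,m.sum(),np.round(n,4),"centre",np.round(W.mean(0),4),"yaw",np.degrees(np.arctan2(v[1],v[0]))%180)
Bx=[(131+y/4.5,207+x/4.5) for x,y in((250,315),(310,280),(370,395),(315,428))]
W=np.array([atz(f,p,.147) for p in Bx]); v=(W[0]+W[1]-W[2]-W[3]);print("hand",np.round(W.mean(0),4),np.degrees(np.arctan2(v[1],v[0])))
print(o["tcp_pos"],R.from_quat(o["eef_rot"]).as_matrix().round(3),o["joint_positions"])
E
```

```text
shift 7.1286876417233564
[209 275] [140 150 146]
18 343 [0.0086 0.0208] centre [ 0.419 -0.204  0.147] yaw 41.60246159289156
25 368 [0.0092 0.0211] centre [ 0.4191 -0.2039  0.147 ] yaw 41.62489721115378
32 396 [0.0097 0.0222] centre [ 0.4191 -0.2041  0.147 ] yaw 42.94209205302815
hand [ 0.4223 -0.2066  0.147 ] 43.70210272932504
[ 0.41512964 -0.20817923  0.24163257] [[ 0.96   0.279  0.002]
 [ 0.279 -0.96  -0.001]
 [ 0.001  0.001 -1.   ]] [-4.64782837e-01  6.13123275e-02 -3.74602656e-01  1.13292219e+00
 -7.15497986e-05  2.39425329e+00]
```

Centre is about (0.419,-0.204), yaw about 43°. With tool x along +cup x, joint 6 would run out of range at the rail (yaw = j1−j6+π gives 3.44). So I'll take the half-turned grasp, turning the tool by −3.6 rad.

Scaled: -1.8 rad / 6.2832 = -0.2865.

{"method": "advance", "body": {"plan": {"x": [0,0,0,0,0,0,0,0,0,0],"y": [0,0,0,0,0,0,0,0,0,0],"z": [0,0,0,0,0,0,0,0,0,0],"rx": [0,0,0,0,0,0,0,0,0,0],"ry": [0,0,0,0,0,0,0,0,0,0],"rz": [-0.0286,-0.0573,-0.0859,-0.1146,-0.1432,-0.1719,-0.2005,-0.2292,-0.2578,-0.2865]}}}

```text
clock: 4.28
tcp_pos: [0.4156, -0.2078, 0.2419]
eef_rot: [0.502, 0.865, 0.0, 0.001]
contact_force: [-0.0, 0.2, 0.4]
gripper_width: 0.0848
grasp_force: 0.0
```

{"method": "advance", "body": {"plan": {"x": [0,0,0,0,0,0,0,0,0,0,0,0],"y": [0,0,0,0,0,0,0,0,0,0,0,0],"z": [0,0,0,0,0,0,0,0,0,0,0,0],"rx": [0,0,0,0,0,0,0,0,0,0,0,0],"ry": [0,0,0,0,0,0,0,0,0,0,0,0],"rz": [-0.0286,-0.0573,-0.0859,-0.1146,-0.1432,-0.1719,-0.2005,-0.2292,-0.2578,-0.2865,-0.2865,-0.2865]}}}

```text
clock: 5.78
tcp_pos: [0.4151, -0.2075, 0.2409]
eef_rot: [-0.361, 0.932, -0.001, 0.001]
contact_force: [-0.2, 0.5, 0.4]
gripper_width: 0.0849
grasp_force: 0.0
```

```bash
cat > tab.py <<'E'
from h import *
from scipy.ndimage import label
o=env.get_obs(); f=grab_frame("wrist"); im=f["pixels"]; cv2.imwrite("pics/w3.png",im)
g=cv2.GaussianBlur(im,(3,3),0).astype(int)
for d in nets.spot_point("wrist","hook_tab"): print(round(d["score"],2),np.round(d["point"]),np.round(atz(f,d["point"],.135),4))
rr,cc=np.round(proj(f,[.419,-.204,.147])).astype(int); print(rr,cc)
ref=g[rr-1:rr+2,cc-1:cc+2].reshape(-1,3).mean(0); print(ref)
for th in (18,25,32):
    m=(np.abs(g-ref).max(2)<th); L,_=label(m); m=L==L[rr,cc]
    bx=cv2.boxPoints(cv2.minAreaRect(np.argwhere(m)[:,::-1].astype(np.float32)))
    W=np.array([atz(f,(p[1],p[0]),.147) for p in bx])
    e=[W[1]-W[0],W[2]-W[1]]; n=[np.linalg.norm(v) for v in e]; v=e[int(np.argmax(n))]
    print(th,m.sum(),np.round(n,4),"centre",np.round(W.mean(0),4),"yaw",np.degrees(np.arctan2(v[1],v[0]))%180)
x=R.from_quat(o["eef_rot"]).as_matrix()[:,0]; print(o["tcp_pos"],"toolyaw",np.degrees(np.arctan2(x[1],x[0])),o["joint_positions"])
r0,c0=max(rr-65,0),max(cc-65,0)
cv2.imwrite("pics/w3c.png",cv2.resize(im[r0:r0+130,c0:c0+130],None,fx=4.5,fy=4.5,interpolation=cv2.INTER_CUBIC))
E
python3 tab.py
```

```text
0.92 [ 43. 205.] [ 0.3588 -0.3204  0.135 ]
0.86 [177. 119.] [ 0.4688 -0.3117  0.135 ]
0.73 [221. 277.] [ 0.4169 -0.2054  0.135 ]
230 277
[127.66666667 140.         143.        ]
18 347 [0.0085 0.02  ] centre [ 0.4174 -0.2043  0.147 ] yaw 42.81899224564891
25 369 [0.0085 0.0215] centre [ 0.4174 -0.2043  0.147 ] yaw 42.81899224564895
32 395 [0.0099 0.0215] centre [ 0.4174 -0.2043  0.147 ] yaw 42.87398566115552
[ 0.41509509 -0.20746731  0.2408591 ] toolyaw -137.64536030202905 [-4.63508492e-01  6.14410074e-02 -3.76256248e-01  1.13160505e+00
  2.30949481e-05 -1.20273600e+00]
```

View pics/w3c.png

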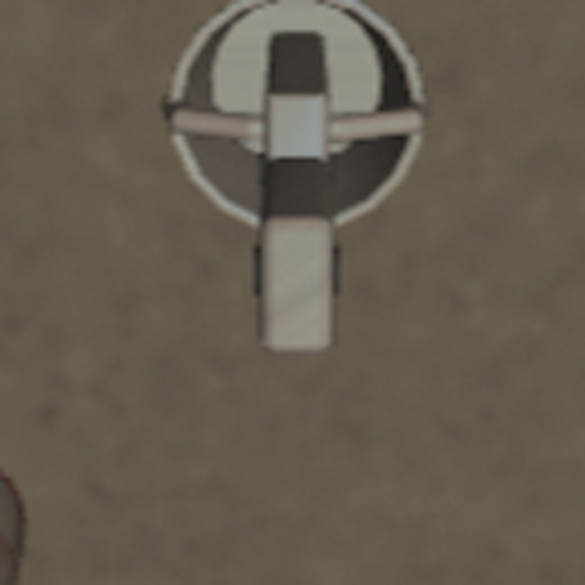

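The grasp side is right: the spine is at image top (tool +x), the tab is at about (298,285) in the crop, and it lines up with the tool within 0.5°. Descending now.

Scaled: 0.105 m / 0.75 = 0.14, 0.095 m / 0.75 = 0.1267.

{"method": "advance", "body": {"plan": {"x": [-0.006,-0.006,-0.006,-0.006,-0.006,-0.006],"y": [0,0,0,0,0,0],"z": [0.04,0.08,0.1067,0.1267,0.14,0.14],"rx": [0,0,0,0,0,0],"ry": [0,0,0,0,0,0],"rz": [0,0,0,0,0,0]}, "jaw": 0.06}}

```text
clock: 6.62
tcp_pos: [0.4177, -0.2041, 0.1347]
eef_rot: [-0.362, 0.932, 0.0, -0.0]
contact_force: [0.2, 0.8, 0.0]
gripper_width: 0.0602
grasp_force: 0.0
```

{"method": "advance", "body": {"plan": {"x": [0,0,0,0,0,0],"y": [0,0,0,0,0,0],"z": [0,0,0,0,0,0],"rx": [0,0,0,0,0,0],"ry": [0,0,0,0,0,0],"rz": [0,0,0,0,0,0]}, "jaw": 0.0, "squeeze": 60}}

```text
clock: 7.38
tcp_pos: [0.4185, -0.2045, 0.1357]
eef_rot: [-0.363, 0.932, -0.001, 0.0]
contact_force: [0.1, -0.9, 6.0]
gripper_width: 0.0112
grasp_force: 59.6
```

Scaled: -0.185 m / 0.75 = -0.2467, -0.17 m / 0.75 = -0.2267.

{"method": "advance", "body": {"plan": {"x": [0,0,0,0,0,0,0,0],"y": [0,0,0,0,0,0,0,0],"z": [-0.0133,-0.04,-0.08,-0.1333,-0.1867,-0.2267,-0.2467,-0.2467],"rx": [0,0,0,0,0,0,0,0],"ry": [0,0,0,0,0,0,0,0],"rz": [0,0,0,0,0,0,0,0]}}}

```text
clock: 8.38
tcp_pos: [0.4181, -0.2042, 0.3203]
eef_rot: [-0.363, 0.932, -0.0, 0.0]
contact_force: [-0.4, -0.3, -2.9]
gripper_width: 0.0111
grasp_force: 58.6
```

{"method": "advance", "body": {"plan": {"x": [-0.0133,-0.0467,-0.0867,-0.1333,-0.18,-0.2267,-0.2733,-0.3133,-0.3467,-0.3653,-0.3653,-0.3653],"y": [0.0133,0.0467,0.0867,0.1333,0.18,0.2267,0.2733,0.3133,0.3467,0.3653,0.3653,0.3653],"z": [0,0,0,0,0,0,0,0,0,0,0,0],"rx": [0,0,0,0,0,0,0,0,0,0,0,0],"ry": [0,0,0,0,0,0,0,0,0,0,0,0],"rz": [0.0064,0.0175,0.0286,0.0414,0.0541,0.0668,0.0796,0.0907,0.0987,0.1039,0.1039,0.1039]}}}

```text
clock: 9.88
tcp_pos: [0.4341, 0.1822, 0.3189]
eef_rot: [-0.045, 0.999, -0.001, -0.001]
contact_force: [0.5, 0.2, -1.9]
gripper_width: 0.011
grasp_force: 58.9
```

```bash
python3 - <<'E'
from h import *
for n in ("wrist","top","scene"):
    f=grab_frame(n); cv2.imwrite(f"pics/r_{n}.png",f["pixels"])
    p,M=cam(f); np.savez(f"r_{n}.npz",p=p,M=M,k=[f["fx"],f["cx"],f["cy"]])
    for l,z in (("rail",0),("rail_bar",.13)):
        for d in nets.spot_point(n,l)[:1]: print(n,l,round(d["score"],2),np.round(d["point"]),np.round(atz(f,d["point"],z),4))
print(env.get_obs())
im=cv2.imread("pics/r_wrist.png"); cv2.imwrite("pics/rw.png",cv2.resize(im,None,fx=1.4,fy=1.4))
E
```

```text
top rail 0.83 [216. 220.] [0.4831 0.1892 0.    ]
top rail_bar 0.66 [205. 210.] [0.4924 0.1995 0.13  ]
scene rail 0.62 [234. 235.] [0.4722 0.1582 0.    ]
scene rail_bar 0.71 [193. 228.] [0.4798 0.1826 0.13  ]
{'clock': 10.325, 'joint_positions': array([ 3.97910243e-01,  4.98118404e-02, -2.08407899e-01,  1.31236791e+00,
       -3.53955110e-05,  3.09161170e-01]), 'joint_vel': array([ 0.00386076,  0.00060009,  0.00097308,  0.00127839, -0.0007315 ,
        0.00137597]), 'tau': array([-5.55177766e-02, -3.87056851e+01,  3.54023802e+01, -7.54971170e-04,
       -3.41226558e-03, -1.22100711e-03]), 'tcp_pos': array([0.4347184 , 0.1827141 , 0.32009644]), 'eef_rot': array([-4.43599731e-02,  9.99015606e-01,  1.95196906e-05,  1.04010606e-04]), 'contact_force': array([ 1.23211535, -0.1876809 , -1.49617097]), 'ft_torque': array([-0.01298066,  0.02843851, -0.02557444]), 'grasp_force': 58.88851761817932, 'gripper_width': 0.011209367601482414}
```

View pics/rw.png

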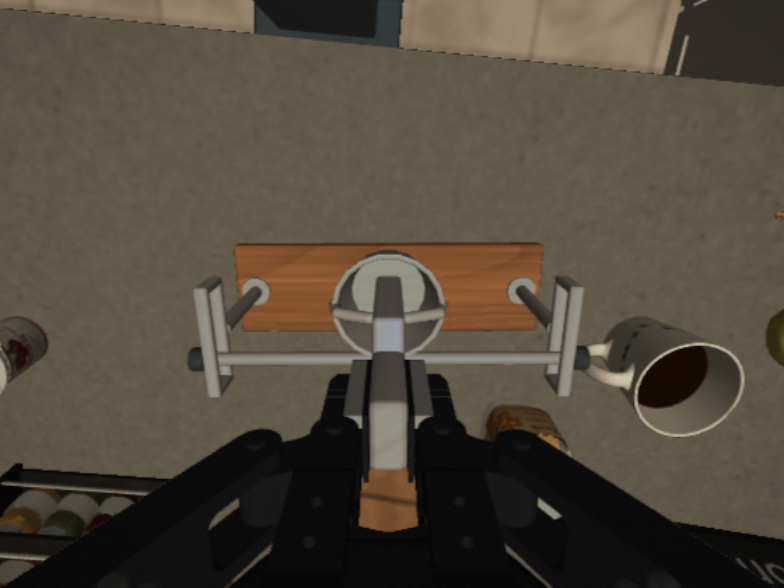

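The rail is square to the image: foot near edge (236,244)–(543,244), bar level at row 358, hook mid-span at column 390. The bar is towards the far end of the slots (about 283–392). Working out the metric positions.

```bash
python3 - <<'E'
from h import *
d=np.load("r_wrist.npz"); fx,cx,cy=d["k"]
def at(x,y,z):
    v=d["M"]@np.array([(x/1.4-cx)/fx,-(y/1.4-cy)/fx,-1]); return np.round(d["p"]+v*(z-d["p"][2])/v[2],4)
for n,a in dict(fNL=(236,244,.016),fNR=(543,244,.016),fFL=(244,331,.016),fFR=(537,331,.016),colL=(256,291,.018),colR=(521,291,.018),barL=(225,358,.13),barR=(556,358,.13),
  hLn=(208,281,.146),hLf=(216,396,.146),hRn=(569,281,.146),hRf=(565,394,.146)).items(): print(n,at(*a))
E
```

```text
fNL [0.4563 0.0375 0.016 ]
fNR [0.4302 0.3292 0.016 ]
fFL [0.5458 0.0443 0.016 ]
fFR [0.5192 0.3406 0.016 ]
colL [0.5012 0.0571 0.018 ]
colR [0.478  0.3161 0.018 ]
barL [0.5181 0.0645 0.13  ]
barR [0.4956 0.3147 0.13  ]
hLn [0.4525 0.0598 0.146 ]
hLf [0.5416 0.0628 0.146 ]
hRn [0.4306 0.3046 0.146 ]
hRf [0.5167 0.3201 0.146 ]
```

Scaled: 0.134 m / 0.75 = 0.1787, 0.115 m / 0.75 = 0.1533.

{"method": "advance", "body": {"plan": {"x": [0,0,0,0,0,0,0,0],"y": [0,0,0,0,0,0,0,0],"z": [0.04,0.08,0.12,0.1533,0.1787,0.1787,0.1787,0.1787],"rx": [0,0,0,0,0,0,0,0],"ry": [0,0,0,0,0,0,0,0],"rz": [0,0,0,0,0,0,0,0]}}}

```text
clock: 11.32
tcp_pos: [0.4354, 0.1833, 0.1871]
eef_rot: [-0.045, 0.999, 0.0, 0.001]
contact_force: [0.3, 0.3, -3.0]
gripper_width: 0.0112
grasp_force: 58.8
```

{"method": "advance", "body": {"plan": {"x": [-0.0133,-0.0267,-0.04,-0.0493,-0.056,-0.056,-0.056],"y": [0,0,0,0,0,0,0],"z": [0,0,0,0,0,0,0],"rx": [0,0,0,0,0,0,0],"ry": [0,0,0,0,0,0,0],"rz": [0,0,0,0,0,0,0]}}}

```text
clock: 12.2
tcp_pos: [0.4762, 0.1866, 0.1859]
eef_rot: [-0.045, 0.999, -0.0, -0.0]
contact_force: [0.1, 0.1, -2.2]
gripper_width: 0.0109
grasp_force: 58.9
```

Scaled: -0.012 m / 0.75 = -0.016, -0.009 m / 0.75 = -0.012.

{"method": "advance", "body": {"plan": {"x": [-0.004,-0.008,-0.012,-0.016,-0.016],"y": [0,0,0,0,0],"z": [0,0,0,0,0],"rx": [0,0,0,0,0],"ry": [0,0,0,0,0],"rz": [0,0,0,0,0]}}}

```text
clock: 12.82
tcp_pos: [0.4887, 0.1878, 0.186]
eef_rot: [-0.045, 0.999, 0.0, 0.0]
contact_force: [0.0, 0.8, -1.9]
gripper_width: 0.0115
grasp_force: 58.9
```

{"method": "advance", "body": {"plan": {"x": [-0.002,-0.004,-0.004],"y": [0,0,0],"z": [0,0,0],"rx": [0,0,0],"ry": [0,0,0],"rz": [0,0,0]}}}

```text
clock: 13.2
tcp_pos: [0.4915, 0.1881, 0.186]
eef_rot: [-0.045, 0.999, 0.0, 0.0]
contact_force: [-0.6, -0.1, -1.9]
gripper_width: 0.0111
grasp_force: 58.9
```

{"method": "advance", "body": {"plan": {"x": [-0.002,-0.004,-0.004],"y": [0,0,0],"z": [0,0,0],"rx": [0,0,0],"ry": [0,0,0],"rz": [0,0,0]}}}

```text
clock: 13.58
tcp_pos: [0.4943, 0.1883, 0.1859]
eef_rot: [-0.045, 0.999, -0.0, -0.0]
contact_force: [-0.6, -0.7, -2.1]
gripper_width: 0.011
grasp_force: 58.9
```

```bash
python3 - <<'E'
from h import *
f=grab_frame("wrist"); cv2.imwrite("pics/e.png",cv2.resize(f["pixels"][130:330,180:380],None,fx=2.9,fy=2.9,interpolation=cv2.INTER_CUBIC)); print(env.get_obs()["contact_force"],env.get_obs()["tcp_pos"])
E
```

```text
[-0.72854292  0.39925318 -2.53021564] [0.49422256 0.18830565 0.18588319]
```

View pics/e.png

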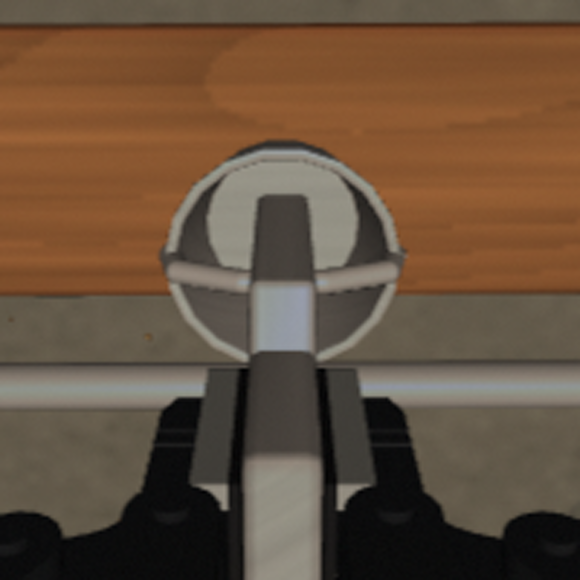

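The bar is at crop row about 386, just ahead of the hook, with nothing else near. I'll keep feeling forward.

Scaled: -0.002 m / 0.75 = -0.0027, -0.001 m / 0.75 = -0.0013.

```bash
python3 - <<'E'
from h import *
f=grab_frame("wrist"); o=env.get_obs(); x=-R.from_quat(o["eef_rot"]).as_matrix()[:,0]
for c in (40,120,480,560):
  for r in (364,408): P=atz(f,(130+r/2.9,180+c/2.9),.13); print(c,r,P.round(4),"cup x",((P-o["tcp_pos"])@x).round(4))
E
```

```text
40 364 [0.5062 0.1375 0.13  ] cup x 0.0074
40 408 [0.5166 0.1376 0.13  ] cup x 0.0178
120 364 [0.5047 0.1543 0.13  ] cup x 0.0074
120 408 [0.515  0.1547 0.13  ] cup x 0.0178
480 364 [0.4979 0.2296 0.13  ] cup x 0.0074
480 408 [0.5082 0.2312 0.13  ] cup x 0.0177
560 364 [0.4964 0.2463 0.13  ] cup x 0.0074
560 408 [0.5067 0.2482 0.13  ] cup x 0.0177
```

{"method": "advance", "body": {"plan": {"x": [-0.0013,-0.0027,-0.0027],"y": [0,0,0],"z": [0,0,0],"rx": [0,0,0],"ry": [0,0,0],"rz": [0,0,0]}}}

```text
clock: 14.05
tcp_pos: [0.4964, 0.1885, 0.186]
eef_rot: [-0.045, 0.999, -0.0, -0.0]
contact_force: [-0.8, -0.2, -1.9]
gripper_width: 0.0115
grasp_force: 58.9
```

{"method": "advance", "body": {"plan": {"x": [-0.0013,-0.0027,-0.0027],"y": [0,0,0],"z": [0,0,0],"rx": [0,0,0],"ry": [0,0,0],"rz": [0,0,0]}}}

```text
clock: 14.42
tcp_pos: [0.4984, 0.1887, 0.186]
eef_rot: [-0.045, 0.999, 0.0, -0.0]
contact_force: [-2.8, 0.2, -2.5]
gripper_width: 0.0109
grasp_force: 58.9
```

{"method": "advance", "body": {"plan": {"x": [-0.0013,-0.0027,-0.0027],"y": [0,0,0],"z": [0,0,0],"rx": [0,0,0],"ry": [0,0,0],"rz": [0,0,0]}}}

```text
clock: 14.8
tcp_pos: [0.5004, 0.1888, 0.1859]
eef_rot: [-0.045, 0.999, -0.0, -0.0]
contact_force: [-1.6, 0.6, -2.1]
gripper_width: 0.0111
grasp_force: 58.8
```

Scaled: -0.002 m / 0.75 = -0.0027, -0.001 m / 0.75 = -0.0013.

{"method": "advance", "body": {"plan": {"x": [-0.0013,-0.0027,-0.0027],"y": [0,0,0],"z": [0,0,0],"rx": [0,0,0],"ry": [0,0,0],"rz": [0,0,0]}}}

```text
clock: 15.18
tcp_pos: [0.5024, 0.189, 0.1859]
eef_rot: [-0.045, 0.999, -0.0, -0.0]
contact_force: [-2.8, -0.5, -1.5]
gripper_width: 0.0112
grasp_force: 58.8
```

{"method": "advance", "body": {"plan": {"x": [-0.0007,-0.0013,-0.0013],"y": [0,0,0],"z": [0,0,0],"rx": [0,0,0],"ry": [0,0,0],"rz": [0,0,0]}}}

```text
clock: 15.55
tcp_pos: [0.5034, 0.1891, 0.186]
eef_rot: [-0.045, 0.999, -0.0, -0.0]
contact_force: [-2.9, -0.4, -1.8]
gripper_width: 0.0109
grasp_force: 58.8
```

```bash
python3 - <<'E'
from h import *
f=grab_frame("wrist"); o=env.get_obs(); x=-R.from_quat(o["eef_rot"]).as_matrix()[:,0]
im=f["pixels"].astype(int).sum(2)
for c in (194,221,345): print(c,[(r,im[r,c]) for r in range(250,285,1)] if c==221 else "")
print(o["contact_force"],o["tcp_pos"]); [print(r,(atz(f,(r,221),.13)-o["tcp_pos"])@x) for r in (255,265,275)]
E
```

```text
194 
221 [(250, np.int64(436)), (251, np.int64(427)), (252, np.int64(419)), (253, np.int64(403)), (254, np.int64(390)), (255, np.int64(361)), (256, np.int64(336)), (257, np.int64(339)), (258, np.int64(263)), (259, np.int64(264)), (260, np.int64(263)), (261, np.int64(261)), (262, np.int64(261)), (263, np.int64(261)), (264, np.int64(261)), (265, np.int64(259)), (266, np.int64(257)), (267, np.int64(257)), (268, np.int64(259)), (269, np.int64(256)), (270, np.int64(258)), (271, np.int64(261)), (272, np.int64(266)), (273, np.int64(268)), (274, np.int64(267)), (275, np.int64(268)), (276, np.int64(261)), (277, np.int64(261)), (278, np.int64(257)), (279, np.int64(259)), (280, np.int64(256)), (281, np.int64(253)), (282, np.int64(252)), (283, np.int64(256)), (284, np.int64(260))]
345 
[-2.85590694 -0.84890347 -2.68655162] [0.50335598 0.18912898 0.18595494]
255 0.007078891390831185
265 0.013867990947796888
275 0.02080378293956525
```

Scaled: -0.001 m / 0.75 = -0.0013, -0.0005 m / 0.75 = -0.0007.

{"method": "advance", "body": {"plan": {"x": [-0.0007,-0.0013,-0.0013],"y": [0,0,0],"z": [0,0,0],"rx": [0,0,0],"ry": [0,0,0],"rz": [0,0,0]}}}

```text
clock: 15.98
tcp_pos: [0.5044, 0.1892, 0.186]
eef_rot: [-0.045, 0.999, -0.0, -0.0]
contact_force: [-2.9, -0.1, -3.2]
gripper_width: 0.0111
grasp_force: 58.8
```

{"method": "advance", "body": {"plan": {"x": [-0.0007,-0.0013,-0.0013],"y": [0,0,0],"z": [0,0,0],"rx": [0,0,0],"ry": [0,0,0],"rz": [0,0,0]}}}

```text
clock: 16.35
tcp_pos: [0.5054, 0.1893, 0.186]
eef_rot: [-0.045, 0.999, -0.0, -0.0]
contact_force: [-2.3, -0.2, -1.8]
gripper_width: 0.0109
grasp_force: 58.8
```

Scaled: -0.0005 m / 0.75 = -0.0007.

{"method": "advance", "body": {"plan": {"x": [-0.0007,-0.0007],"y": [0,0],"z": [0,0],"rx": [0,0],"ry": [0,0],"rz": [0,0]}}}

```text
clock: 16.6
tcp_pos: [0.5059, 0.1893, 0.186]
eef_rot: [-0.045, 0.999, -0.0, 0.0]
contact_force: [-2.8, -0.0, -2.3]
gripper_width: 0.0108
grasp_force: 58.8
```

{"method": "advance", "body": {"plan": {"x": [-0.0007,-0.0007],"y": [0,0],"z": [0,0],"rx": [0,0],"ry": [0,0],"rz": [0,0]}}}

```text
clock: 16.85
tcp_pos: [0.5063, 0.1894, 0.186]
eef_rot: [-0.045, 0.999, -0.0, -0.0]
contact_force: [-2.3, -0.1, -2.1]
gripper_width: 0.0111
grasp_force: 58.8
```

{"method": "advance", "body": {"plan": {"x": [-0.0007,-0.0007],"y": [0,0],"z": [0,0],"rx": [0,0],"ry": [0,0],"rz": [0,0]}}}

```text
clock: 17.1
tcp_pos: [0.5065, 0.1894, 0.1859]
eef_rot: [-0.045, 0.999, -0.0, -0.0]
contact_force: [-3.8, -0.4, -3.3]
gripper_width: 0.0107
grasp_force: 58.8
```

The gate stop has been felt: force rises and motion stalls at TCP x 0.5065. I'll back off 1.5 mm, then lower.

Scaled: 0.0015 m / 0.75 = 0.002, 0.0008 m / 0.75 = 0.0011.

{"method": "advance", "body": {"plan": {"x": [0.0011,0.002,0.002],"y": [0,0,0],"z": [0,0,0],"rx": [0,0,0],"ry": [0,0,0],"rz": [0,0,0]}}}

```text
clock: 17.48
tcp_pos: [0.5056, 0.1893, 0.186]
eef_rot: [-0.045, 0.999, -0.0, 0.0]
contact_force: [-0.9, 0.0, -6.0]
gripper_width: 0.0113
grasp_force: 58.7
```

{"method": "advance", "body": {"plan": {"x": [0,0,0,0,0],"y": [0,0,0,0,0],"z": [0.002,0.004,0.006,0.008,0.008],"rx": [0,0,0,0,0],"ry": [0,0,0,0,0],"rz": [0,0,0,0,0]}}}

```text
clock: 18.1
tcp_pos: [0.5055, 0.1893, 0.1798]
eef_rot: [-0.045, 0.999, 0.0, 0.0]
contact_force: [-1.8, 0.5, -3.4]
gripper_width: 0.0107
grasp_force: 58.8
```

{"method": "advance", "body": {"plan": {"x": [0,0,0,0,0],"y": [0,0,0,0,0],"z": [0.002,0.004,0.006,0.008,0.008],"rx": [0,0,0,0,0],"ry": [0,0,0,0,0],"rz": [0,0,0,0,0]}}}

```text
clock: 18.73
tcp_pos: [0.5054, 0.1893, 0.1738]
eef_rot: [-0.045, 0.999, -0.0, -0.0]
contact_force: [-1.8, 0.2, -3.1]
gripper_width: 0.011
grasp_force: 58.8
```

Scaled: 0.0055 m / 0.75 = 0.0073, 0.0045 m / 0.75 = 0.006.

{"method": "advance", "body": {"plan": {"x": [0,0,0,0,0],"y": [0,0,0,0,0],"z": [0.002,0.004,0.006,0.0073,0.0073],"rx": [0,0,0,0,0],"ry": [0,0,0,0,0],"rz": [0,0,0,0,0]}}}

```text
clock: 19.35
tcp_pos: [0.5057, 0.1894, 0.1686]
eef_rot: [-0.045, 0.999, 0.0, 0.0]
contact_force: [0.3, -0.0, -2.2]
gripper_width: 0.011
grasp_force: 58.8
```

{"method": "advance", "body": {"plan": {"x": [0,0,0],"y": [0,0,0],"z": [0.0007,0.0013,0.0013],"rx": [0,0,0],"ry": [0,0,0],"rz": [0,0,0]}}}

```text
clock: 19.73
tcp_pos: [0.5054, 0.1893, 0.1675]
eef_rot: [-0.045, 0.999, -0.0, -0.0]
contact_force: [-0.2, -0.1, -2.2]
gripper_width: 0.0115
grasp_force: 58.8
```

{"method": "advance", "body": {"plan": {"x": [0,0,0],"y": [0,0,0],"z": [0.0007,0.0013,0.0013],"rx": [0,0,0],"ry": [0,0,0],"rz": [0,0,0]}}}

```text
clock: 20.1
tcp_pos: [0.5053, 0.1893, 0.1664]
eef_rot: [-0.045, 0.999, -0.0, -0.0]
contact_force: [0.3, -1.7, -2.7]
gripper_width: 0.0109
grasp_force: 58.8
```

Scaled: 0.0004 m / 0.75 = 0.0005.

{"method": "advance", "body": {"plan": {"x": [0,0],"y": [0,0],"z": [0.0005,0.0005],"rx": [0,0],"ry": [0,0],"rz": [0,0]}}}

```text
clock: 20.35
tcp_pos: [0.5054, 0.1893, 0.1661]
eef_rot: [-0.045, 0.999, 0.0, -0.0]
contact_force: [-0.3, 0.3, -2.4]
gripper_width: 0.0109
grasp_force: 58.9
```

{"method": "advance", "body": {"plan": {"x": [0,0],"y": [0,0],"z": [0.0005,0.0005],"rx": [0,0],"ry": [0,0],"rz": [0,0]}}}

```text
clock: 20.6
tcp_pos: [0.5056, 0.1893, 0.1659]
eef_rot: [-0.045, 0.999, 0.0, 0.0]
contact_force: [0.5, -0.1, 0.6]
gripper_width: 0.0117
grasp_force: 59.2
```

{"method": "advance", "body": {"plan": {"x": [0,0],"y": [0,0],"z": [0.0005,0.0005],"rx": [0,0],"ry": [0,0],"rz": [0,0]}}}

```text
clock: 20.85
tcp_pos: [0.5056, 0.1894, 0.1658]
eef_rot: [-0.045, 0.999, 0.0, 0.0]
contact_force: [-1.8, -0.8, 4.5]
gripper_width: 0.0112
grasp_force: 59.9
```

The bar is seated, with contact around +6 N. I'll ease back slightly, then release.

Scaled: -0.0003 m / 0.75 = -0.0004, -0.0002 m / 0.75 = -0.0003.

{"method": "advance", "body": {"plan": {"x": [0,0,0],"y": [0,0,0],"z": [-0.0003,-0.0004,-0.0004],"rx": [0,0,0],"ry": [0,0,0],"rz": [0,0,0]}, "squeeze": 20}}

```text
clock: 21.22
tcp_pos: [0.5056, 0.1894, 0.1658]
eef_rot: [-0.045, 0.999, 0.0, 0.0]
contact_force: [-1.3, -0.6, 4.5]
gripper_width: 0.0109
grasp_force: 60.0
```

{"method": "advance", "body": {"plan": {"x": [0,0,0,0],"y": [0,0,0,0],"z": [0,0,0,0],"rx": [0,0,0,0],"ry": [0,0,0,0],"rz": [0,0,0,0]}, "jaw": 0.03}}

```text
clock: 21.72
tcp_pos: [0.5053, 0.1893, 0.1654]
eef_rot: [-0.045, 0.999, -0.0, -0.0]
contact_force: [-0.3, 0.8, -0.0]
gripper_width: 0.0298
grasp_force: 0.0
```

```bash
python3 - <<'E'
from h import *
f=grab_frame("wrist"); a=f["pixels"]; b=grab_frame("scene")["pixels"]
cv2.imwrite("pics/rel.png",np.hstack([a[100:400,130:430],cv2.resize(b[160:260,190:290],(300,300),interpolation=cv2.INTER_CUBIC)]))
E
```

View pics/rel.png

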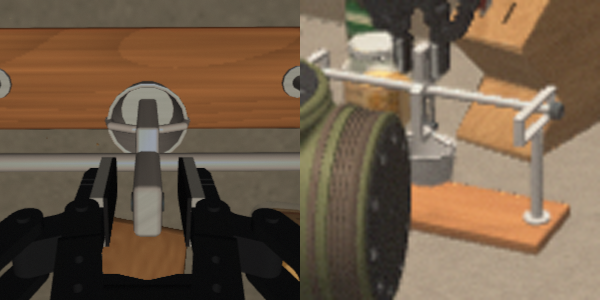

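The cup hangs from the bar between the open fingers (tab at about (148,195)) and is upright in the scene view. Retreating straight up.

Careful with the scale: shifts go in shares of 0.75 m and turns go in shares of 2 pi rad. That gives: -0.12 m / 0.75 = -0.16, -0.03 m / 0.75 = -0.04.

{"method": "advance", "body": {"plan": {"x": [0,0,0,0,0,0,0,0,0,0,0,0],"y": [0,0,0,0,0,0,0,0,0,0,0,0],"z": [-0.0133,-0.04,-0.08,-0.12,-0.16,-0.16,-0.16,-0.16,-0.16,-0.16,-0.16,-0.16],"rx": [0,0,0,0,0,0,0,0,0,0,0,0],"ry": [0,0,0,0,0,0,0,0,0,0,0,0],"rz": [0,0,0,0,0,0,0,0,0,0,0,0]}}}

```text
clock: 23.32
tcp_pos: [0.5054, 0.1893, 0.2856]
eef_rot: [-0.045, 0.999, -0.0, -0.0]
contact_force: [-0.3, -0.5, 0.1]
gripper_width: 0.0301
grasp_force: 0.0
```

```bash
python3 - <<'E'
from h import *
g=lambda:[grab_frame("wrist")["pixels"]][0]
a=g(); [g() for _ in range(5)]; b=g(); cv2.imwrite("pics/end.png",np.hstack([a[60:360,130:430],b[60:360,130:430]])); print(np.abs(a.astype(int)-b).mean(), env.get_obs()["contact_force"])
E
```

```text
0.8287457482993197 [-0.05201322  0.22666511 -0.78010964]
```

View pics/end.png

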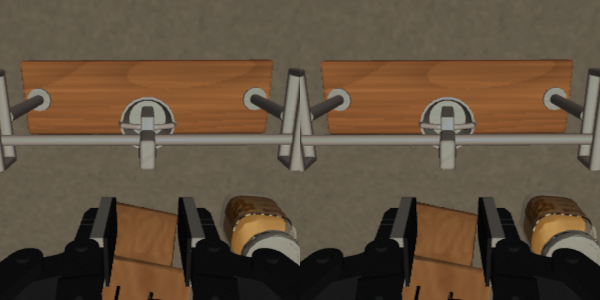

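Both frames, about 0.3 s apart, show the cup hanging still and upright on the bar at (148,140), with the gripper well clear. Handing in.

```bash
python3 -c "
from bench import env
print(env.job_done())"
```

```text
the job is handed in; nothing more can be done
None
```

The job is handed in at about 24 s, with no verdict returned: the steel cup hangs upright, still and let go of on the bar; the gate should be shut (judged by force, not seen), and I came near none of the bystanders.

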